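# Book in a batch of painted sample blocks at the paint-shop counter

## Task

Book in the painted sample blocks on the counter: press the green key of the terminal to open the booking, then lay every whole block flat on the floor of the white tray and put every broken one (a corner or an end missing) into the black tray. When all are sorted, key in the code yellow, blue, yellow, white and press green to close the booking; press each key fully down and let it come up again, one key at a time, and never the red cancel key. Leave the other things on the counter where they are.

Things in the scene. Friction and masses are not known exactly. Their poses are not given: they have to be found in the camera images.
- whole_1: blue painted wooden sample block lying flat, painted face up, 18 mm thick (z), origin at mid-thickness, long axis x; WHOLE: full rectangle 60 x 36 mm (x, y), origin at its centre. May be absent (None).
- whole_2: orange painted wooden sample block lying flat, painted face up, 18 mm thick (z), origin at mid-thickness, long axis x; WHOLE: full rectangle 60 x 36 mm (x, y), origin at its centre. May be absent (None).
- whole_3: green painted wooden sample block lying flat, painted face up, 18 mm thick (z), origin at mid-thickness, long axis x; WHOLE: full rectangle 60 x 36 mm (x, y), origin at its centre. May be absent (None).
- broken_1: blue painted wooden sample block lying flat, painted face up, 18 mm thick (z), origin at mid-thickness, long axis x; BROKEN: one corner broken off: of the 60 x 36 mm rectangle about the origin, the part x > 4 mm, y > 0 is missing (a small visual raw-wood jag shows there); it can be pinched across its full 36 mm width at x = -13 mm. May be absent (None).
- broken_2: orange painted wooden sample block lying flat, painted face up, 18 mm thick (z), origin at mid-thickness, long axis x; BROKEN: one corner broken off: of the 60 x 36 mm rectangle about the origin, the part x > 6 mm, y < 2 mm is missing (a small visual raw-wood jag shows there); it can be pinched across its full 36 mm width at x = -12 mm. May be absent (None).
- broken_3: green painted wooden sample block lying flat, painted face up, 18 mm thick (z), origin at mid-thickness, long axis x; BROKEN: snapped short: only 36 x 36 mm left, origin at the centre of what is left, raw wood at its +x end. May be absent (None).
- white_tray: white tray for the whole blocks, fixed, open on top, 200 x 180 x 30 mm (x, y, z) outside, walls 4 mm, inner floor 4 mm above the table; origin under its centre. The two trays may be on either side.
- black_tray: black tray for the broken blocks, fixed, open on top, 200 x 180 x 30 mm (x, y, z) outside, walls 4 mm, inner floor 4 mm above the table; origin under its centre. The two trays may be on either side.
- key_green_top (a point): centre of the top face of the green key (28 mm across, about 62 mm above the table, goes straight down), one of five in a row, 52 mm apart, colours in any order, on the 40 mm high grey terminal, which has a 55 mm high ridge behind the keys; moves with the key
- key_green (a joint): green key: 0 up, 0.006 m fully down, spring-loaded (about 1.5 N to start, 5 N fully down); counts as pressed beyond 0.0042 m
- key_yellow_top (a point): centre of the top face of the yellow key (28 mm across, about 62 mm above the table, goes straight down), one of five in a row, 52 mm apart, colours in any order, on the 40 mm high grey terminal, which has a 55 mm high ridge behind the keys; moves with the key
- key_yellow (a joint): yellow key: 0 up, 0.006 m fully down, spring-loaded (about 1.5 N to start, 5 N fully down); counts as pressed beyond 0.0042 m
- key_blue_top (a point): centre of the top face of the blue key (28 mm across, about 62 mm above the table, goes straight down), one of five in a row, 52 mm apart, colours in any order, on the 40 mm high grey terminal, which has a 55 mm high ridge behind the keys; moves with the key
- key_blue (a joint): blue key: 0 up, 0.006 m fully down, spring-loaded (about 1.5 N to start, 5 N fully down); counts as pressed beyond 0.0042 m
- key_white_top (a point): centre of the top face of the white key (28 mm across, about 62 mm above the table, goes straight down), one of five in a row, 52 mm apart, colours in any order, on the 40 mm high grey terminal, which has a 55 mm high ridge behind the keys; moves with the key
- key_white (a joint): white key: 0 up, 0.006 m fully down, spring-loaded (about 1.5 N to start, 5 N fully down); counts as pressed beyond 0.0042 m
- key_red_top (a point): centre of the top face of the red key (28 mm across, about 62 mm above the table, goes straight down), one of five in a row, 52 mm apart, colours in any order, on the 40 mm high grey terminal, which has a 55 mm high ridge behind the keys; moves with the key; the cancel key, not to be pressed
- key_red (a joint): red key: 0 up, 0.006 m fully down, spring-loaded (about 1.5 N to start, 5 N fully down); counts as pressed beyond 0.0042 m
- fan_deck: closed colour fan deck, 50 x 170 x 28 mm, long axis y, origin under its centre; leave alone
- paint_tin: steel tin, 72 mm across, 100 mm tall, origin under its centre; leave alone
- tester: small blue tester jar, 38 mm across, 65 mm tall, origin under its centre; leave alone
- tape: roll of yellow tape lying flat, 64 mm across, 24 mm tall, origin under its centre; leave alone
- brush: paint brush lying flat along its x axis; leave alone
- filling_knife: filling knife lying flat along its x axis; leave alone
Mind the look-alikes: they are no part of the job. What is shaped like the broken_2 but purple is not meant.

How it is judged (in metres and radians):
On the way, in this order (a step that is already met when the one before it is completed fails the run):
1. the green key is pressed to open the booking (value of joint key_green above 0.0042 m), for 0.05 s.
2. every whole block lies flat in the white tray and every broken one is in the black tray, all released (x of whole_1 in the frame of white_tray between -0.088 and 0.088 m and y of whole_1 in the frame of white_tray between -0.078 and 0.078 m and z of each of whole_1, whole_2, whole_3 in the frame of white_tray below 0.021 m and linear speed of each of whole_1, whole_2, whole_3, broken_1, broken_2, broken_3 below 0.05 m/s and angle between the z axis of each of whole_1, whole_2, whole_3 and the z axis of white_tray, either way round below 0.15 rad and contact force between the fingers and whole_1 below 0.1 N and x of whole_2 in the frame of white_tray between -0.088 and 0.088 m and y of whole_2 in the frame of white_tray between -0.078 and 0.078 m and contact force between the fingers and whole_2 below 0.1 N and x of whole_3 in the frame of white_tray between -0.088 and 0.088 m and y of whole_3 in the frame of white_tray between -0.078 and 0.078 m and contact force between the fingers and whole_3 below 0.1 N and x of broken_1 in the frame of black_tray between -0.088 and 0.088 m and y of broken_1 in the frame of black_tray between -0.078 and 0.078 m and z of each of broken_1, broken_2, broken_3 in the frame of black_tray below 0.036 m and contact force between the fingers and broken_1 below 0.1 N and x of broken_2 in the frame of black_tray between -0.088 and 0.088 m and y of broken_2 in the frame of black_tray between -0.078 and 0.078 m and contact force between the fingers and broken_2 below 0.1 N and x of broken_3 in the frame of black_tray between -0.088 and 0.088 m and y of broken_3 in the frame of black_tray between -0.078 and 0.078 m and contact force between the fingers and broken_3 below 0.1 N), for 0.2 s.
3. yellow is pressed (value of joint key_yellow above 0.0042 m), for 0.05 s.
4. then blue (value of joint key_blue above 0.0042 m), for 0.05 s.
5. then yellow again (value of joint key_yellow above 0.0042 m), for 0.05 s.
6. then white (value of joint key_white above 0.0042 m), for 0.05 s.
7. green is pressed to close the booking (value of joint key_green above 0.0042 m), for 0.05 s.
At the end, for the whole second after the job is handed in: Whole blocks lie flat (0.15 rad) on the white tray's floor, broken ones are inside the black tray (centre under 36 mm high), all with centres within 88 mm (x) and 78 mm (y) of the tray's middle, released and at rest; all keys up (all of step 2 and value of joint each of key_green, key_yellow, key_blue, key_white, key_red below 0.002 m); the robot touches nothing.
It fails at once if the red cancel key is pressed (more than 2.5 mm) (value of joint key_red above 0.0025 m).
It fails at once if two keys are down at the same time (value of joint each of key_green, key_yellow above 0.003 m or value of joint each of key_green, key_blue above 0.003 m or value of joint each of key_green, key_white above 0.003 m or value of joint each of key_green, key_red above 0.003 m or value of joint each of key_yellow, key_blue above 0.003 m or value of joint each of key_yellow, key_white above 0.003 m or value of joint each of key_yellow, key_red above 0.003 m or value of joint each of key_blue, key_white above 0.003 m or value of joint each of key_blue, key_red above 0.003 m or value of joint each of key_white, key_red above 0.003 m).
It fails at once if one of the other things is shoved more than 5 cm (distance of any of fan_deck, paint_tin, tester, tape, brush, filling_knife from where it was at the start of the episode above 0.05 m).
It fails at once if a tin or jar is knocked over (angle between any of paint_tin, tester's own z axis and vertical above 0.6 rad).
Of whole_1, whole_2, whole_3 only 2 to 3 are there at a start; the rules pass over those that are not, and their reading is None.
Of broken_1, broken_2, broken_3 only 2 to 3 are there at a start; the rules pass over those that are not, and their reading is None.
At some moment in a run one of whole_1, whole_2, whole_3, broken_1, broken_2, broken_3 may be knocked a few centimetres aside while the robot is not near it.
Once in a run the grip may slacken for a moment while it holds something.
It also fails if it takes over 210 s, if anything falls off the work surface, if the arm or the gripper's body presses on something with over 40 N, if the wrist force passes 120 N, or if a joint passes its speed limit or range.

## Robot

A 6-joint arm with a two-finger parallel gripper is mounted at the origin on the work surface. World frame = base frame: x ahead of the robot, y to its left, z up, the work surface at z = 0. Lengths are in m, angles in degrees, forces in N, time in s.
With the tool pointing down it reaches from about 0.4 to 0.825 m from the base axis. Payload 7 kg.
Tool frame: the origin (TCP) lies on the centre line of the jaws, within the pads' length; the fingertips stand 19 mm ahead of it and the grasp point (between the pads) is the TCP; z points along the fingers, y is the line along which they close (so a half turn about z gives the same grasp; the last joint's range is limited). The gripper opens to 88 mm and grips with 3 to 60 N. Pads are 19 mm wide; open, the fingers measure 130 mm over their backs; the gripper's body (78 mm by 193 mm) begins 47 mm behind the grasp point.
Start: joints at [-55.858, 20.546, 0.682, 0, -70.136, -16.507], TCP at [0.204, -0.643, 0.246] pointing down, gripper open.
Joint ranges: [-176.03, 176.03], [-82.01, 121.73], [-58.28, 71.71], [-173.87, 95.51], [-174.79, -0.11], [-173.66, 173.66]. Speed limits (degrees/s): [136.94, 136.94, 172.46, 180, 180, 180].

## Interface

Orientations are given as [roll, pitch, yaw] about the fixed x, y, z axes, in that order (R = Rz(yaw) Ry(pitch) Rx(roll)).
In Python, from plant import * gives the robot as it stands. The module is installed in compiled form; this text tells all that it offers.
- The arm moves only by the tool play_rows, never from a script. Its argument "deltas" is a list of rows, each a list of 6 numbers: the shift along the world's x, y, z scaled (see below), then the turn, a rotation vector about the world's x, y, z scaled (see below). A call has 1 to 10 rows; each row shifts and turns the commanded pose from where the row before left it; what a row does not reach is not made up. The controller multiplies each number of a shift by 800 mm and each number of a turn by 180 degrees. A row lasts 1/10 s, in which the tool goes at most 50 mm and 8.59 degrees, less where a joint would pass 70% of its speed; a pose out of reach is approached as far as the arm can. A call with a number of a shift or a turn outside -1 to 1 is refused whole. A call with a gripper value outside its range is refused whole. "gripper" is the gripper command: -1 is shut, 1 is fully open, values between are in proportion, set as the call begins (left out, the last holds). The fingers move at their own pace and stop on an object; the grip force is fixed at half the most. Time passes only in rows, so rows that do not move let the fingers close. It gives the time, the measured TCP pose, the force, the opening and the grip force at its end, in the units of the state.
- get_obs(): the state, without advancing time (a new reading comes with each control period).
- snapshot(name): name is "scene" or "side" or "wrist"; returns (picture, depth): 420x560x3 uint8, blue, green, red; 420x560 float32, m along the optical axis (not along the pixel's ray), 0 where there is no reading.
- camera_model(name): a dict with "fx", "fy", "cx", "cy" (pixels), "world_to_cam" (4x4, takes a point from world to camera coordinates). Camera axes: x right, y down, z forward; pixel columns grow to the right and rows downward; lengths in m; the calibration is good to about 2 mm. The wrist camera is an equidistant fisheye: a pixel r from the principal point sees the ray r / f radians off the axis. A picture is of the moment at which its call begins: read the wrist's pose just before it. camera_model takes no time and is no camera call; for the wrist camera it gives the pose at the moment of the call.
- close_job(): hands the job in; it is judged then, once.
The state is a dict: "clock": time; "joint_pos": joint angles; "qvel": joint speeds; "tau": joint torques, N m; "tool_pos": TCP position; "orientation": TCP orientation; "force": force on the tool from outside, world axes, zero at the start; "moment": the same for the moment, N m; "opening": finger opening in m; "gripper_force": force on a finger pad.
Only numpy, scipy, OpenCV 4.12 (cv2) and the standard library are available. Lean on these libraries where they do the work, as an engineer would, in place of code of your own. Each camera call takes 0.05 s, during which the arm holds its last target. There are 200 camera calls.

## Working session

There is one attempt and no reset: what is moved stays moved. The work goes in short steps, Python scripts to look and compute and a tool call to move; the robot and the scene stay as the last step left them, time stands still between calls to the robot, and variables do not carry over. Pictures are saved under pics/ and viewed, at most 14 in all, crops included, and the job is handed in when it is done.

Besides the shell and the picture viewer there is one more tool, called after "Request:" as a command line: name --pt "numbers of a row" for each row, then --argument value for the rest. play_rows: Moves the arm, as the interface text tells. Its arguments: {"type":"object","properties":{"deltas":{"type":"array","items":{"type":"array","items":{"type":"number","minimum":-1,"maximum":1}}},"gripper":{"type":"number"}},"required":["deltas"]}

```bash
mkdir -p pics
cat > h.py <<'E'
from plant import *
import numpy as np, cv2
def world(name,u,v,z=None,d=None,cm=None):
    c=cm or camera_model(name); T=np.linalg.inv(c["world_to_cam"])
    r=np.array([(u-c["cx"])/c["fx"],(v-c["cy"])/c["fy"],1.])
    if d is None:
        R=T[:3,:3]@r; d=(z-T[2,3])/R[2]
    return (T@np.r_[r*d,1])[:3]
E
python3 - <<'E'
from h import *
for n in("scene","side"):
    p,d=snapshot(n); cv2.imwrite(f"pics/{n}0.png",p); np.save(f"{n}_d.npy",d); 
    c=camera_model(n); print(n,c["fx"],np.linalg.inv(c["world_to_cam"]).round(3).tolist())
print(get_obs())
E
```

```text
scene 477.6953530254773 [[0.802, 0.442, -0.402, 0.992], [0.598, -0.59, 0.543, -0.694], [0.003, -0.675, -0.738, 0.972], [0.0, 0.0, 0.0, 1.0]]
side 485.13563383850504 [[-0.792, -0.431, 0.433, -0.066], [-0.611, 0.544, -0.575, 0.747], [0.012, -0.72, -0.694, 0.994], [0.0, 0.0, 0.0, 1.0]]
{'clock': 0.1, 'joint_pos': array([-5.58573972e+01,  2.05865054e+01,  6.38681460e-01, -1.68672988e-02,
       -7.01373538e+01, -1.65081628e+01]), 'qvel': array([ 0.01751003, -0.09836432,  0.12104726,  0.00620367,  0.00583429,
        0.04469344]), 'tau': array([-2.02739117e-03, -5.84160054e+01,  2.93750542e+01,  7.01547012e+00,
        1.01073092e-02, -7.78830713e-05]), 'tool_pos': array([ 0.20434179, -0.64288598,  0.24472583]), 'orientation': array([ 1.79913827e+02, -9.00189324e-03, -1.62371296e+02]), 'force': array([-0.77568422,  0.37133247, -0.11887994]), 'moment': array([-0.00135818, -0.01345477, -0.03457331]), 'gripper_force': 0.0, 'opening': 0.08769819351790319}
```

View pics/scene0.png

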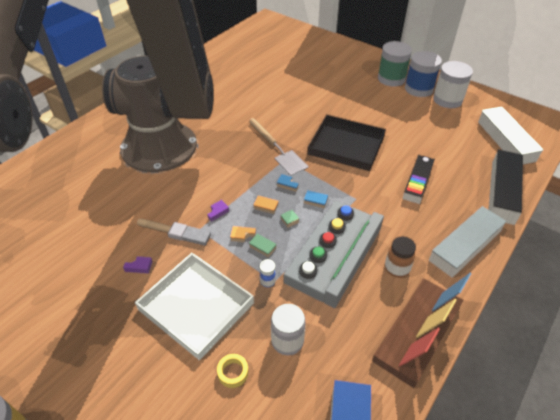

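View pics/side0.png

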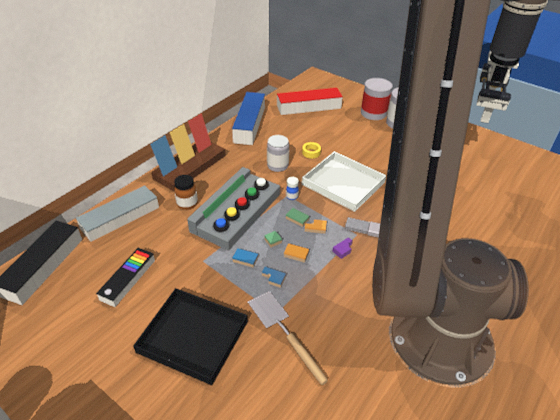

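The scene view shows six blocks on the grey mat (blue 288,183 and 316,199; orange 266,204 and 242,232; green 290,218 and 263,244). The keys, far to near, are blue, yellow, red, green, white (346,212 to 308,269). The black tray is at (347,142) and the white tray at (195,303); the purple decoys are off the mat.

Run:
```python
from h import *
p=cv2.imread("pics/scene0.png"); q=p[165:300,210:390]
cv2.imwrite("pics/c1.png",cv2.resize(q,None,fx=4.4,fy=4.4,interpolation=cv2.INTER_CUBIC))
p=cv2.imread("pics/side0.png"); q=p[165:295,195:355]
cv2.imwrite("pics/c2.png",cv2.resize(q,None,fx=4.5,fy=4.5,interpolation=cv2.INTER_CUBIC))
d=np.load("scene_d.npy")
for n,u,v in [("blueK",346,212),("yel",337,224),("red",328,239),("green",318,254),("white",308,269)]:
    print(n,world("scene",u,v,z=.062).round(3))
for n,u,v in [("bA",288,183),("bB",316,199),("oA",266,204),("oB",242,232),("gA",290,218),("gB",263,244)]:
    print(n,world("scene",u,v,z=.018).round(3))
for n,u,v in [("Bl",324,117),("Br",385,131),("Bbr",373,166),("Bbl",309,147),("Wt",191,257),("Wr",251,299),("Wb",201,353),("Wl",137,305)]:
    print(n,world("scene",u,v,z=.03).round(3))
```

```text
blueK [0.636 0.063 0.062]
yel [0.64  0.015 0.062]
red [ 0.648 -0.039  0.062]
green [ 0.654 -0.092  0.062]
white [ 0.659 -0.142  0.062]
bA [0.429 0.096 0.018]
bB [0.528 0.091 0.018]
oA [ 0.429 -0.006  0.018]
oB [ 0.44  -0.122  0.018]
gA [ 0.511 -0.008  0.018]
gB [ 0.508 -0.12   0.018]
Bl [0.349 0.401 0.03 ]
Br [0.542 0.456 0.03 ]
Bbr [0.592 0.291 0.03 ]
Bbl [0.395 0.249 0.03 ]
Wt [ 0.398 -0.264  0.03 ]
Wr [ 0.591 -0.268  0.03 ]
Wb [ 0.589 -0.432  0.03 ]
Wl [ 0.395 -0.434  0.03 ]
```

View pics/c1.png

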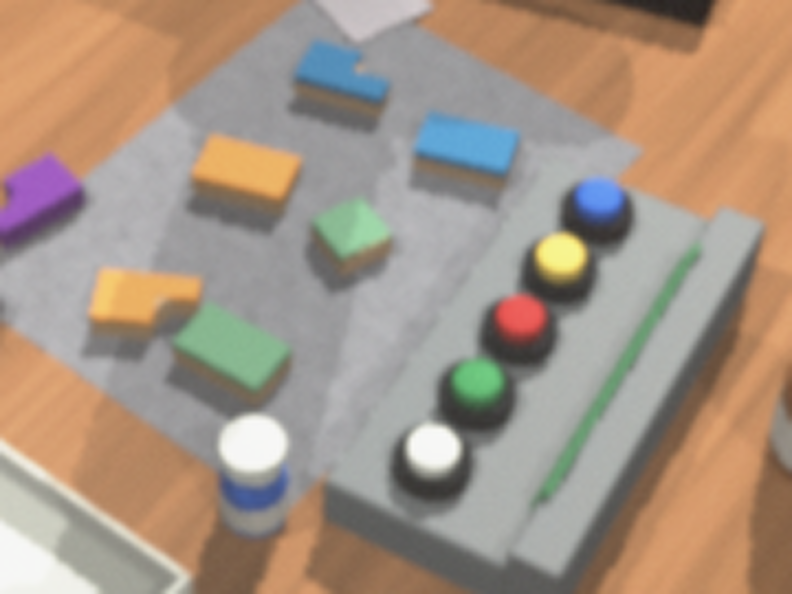

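View pics/c2.png

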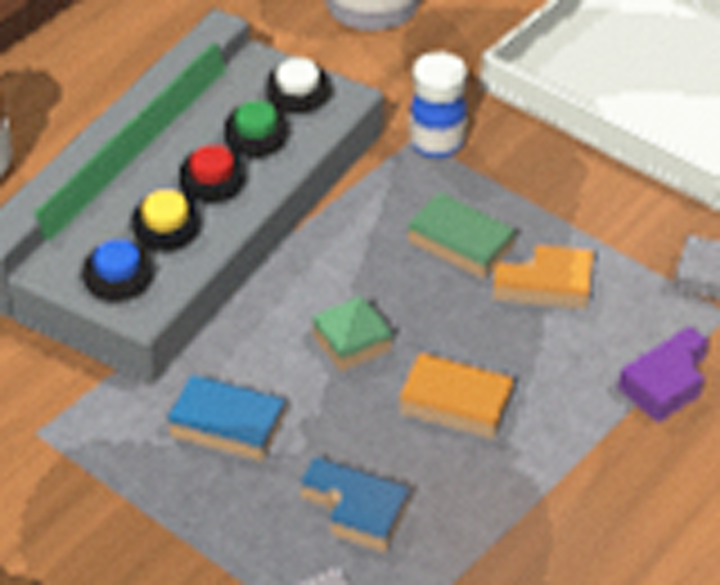

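```bash
cat > det.py <<'E'
from h import *
import sys
C={"blue":(95,112,120),"orange":(10,22,150),"green":(50,85,60),"yellow":(23,35,150)}
def rects(n,p,z,cols,sm=70,reg=(.36,.6,-.18,.16)):
    h=cv2.cvtColor(p,cv2.COLOR_BGR2HSV); out=[]
    c=camera_model(n)
    for col in cols:
        a,b,s=C[col]
        m=cv2.inRange(h,(a,s,50),(b,255,255)); k,l,st,ce=cv2.connectedComponentsWithStats(m)
        for i in range(1,k):
            if st[i,4]<sm: continue
            v,u=np.nonzero(l==i)
            P=np.array([world(n,x,y,z=z,cm=c)[:2] for x,y in zip(u,v)])*1000
            ctr=P.mean(0)/1000
            if not(reg[0]<ctr[0]<reg[1] and reg[2]<ctr[1]<reg[3]): continue
            out.append((col,cv2.minAreaRect(P.astype(np.float32)),st[i,4],P.mean(0).round(0)))
    return out
E
python3 - <<'E'
from det import *
for n in("scene","side"):
    p=cv2.imread(f"pics/{n}0.png")
    print(n)
    for col,r,a,m in rects(n,p,.018,["blue","orange","green"]): print(col,np.round(r[0]),np.round(r[1]),round(r[2],1),a,m)
# keys in side view
for n,x,y in [("blueK",117,262),("yel",165,211),("red",211,165),("green",256,120),("white",299,77)]:
    print(n,world("side",195+x/4.5,165+y/4.5,z=.062).round(3))
for n,x,y in [("blueK",599,200),("yel",560,256),("red",520,317),("green",478,382),("white",434,448)]:
    print(n,world("scene",210+x/4.4,165+y/4.4,z=.062).round(3))
for n,u,v in [("Bt",177,291),("Br",247,321),("Bb",211,381),("Bl",137,338),("Wt",335,155),("Wr",386,180),("Wb",350,206),("Wl",303,180)]:
    print(n,world("side",u,v,z=.03).round(3))
E
```

```text
scene
blue [424. 104.] [54. 32.] 14.7 111 [420. 100.]
blue [523.  96.] [57. 34.] 20.0 180 [524.  96.]
green [505.  -5.] [32. 28.] 70.1 98 [506.  -4.]
green [ 505. -120.] [56. 32.] 2.6 222 [ 505. -119.]
side
blue [519.  99.] [58. 38.] 18.2 232 [519.  99.]
blue [420. 107.] [59. 36.] 12.8 174 [418. 105.]
orange [ 438. -118.] [58. 39.] 30.2 159 [ 433. -118.]
orange [420.  -0.] [60. 39.] 16.7 237 [420.   0.]
green [ 501. -116.] [59. 37.] 1.8 189 [ 501. -116.]
green [503.  -3.] [38. 37.] 68.6 133 [502.  -2.]
blueK [0.621 0.078 0.062]
yel [0.628 0.026 0.062]
red [ 0.633 -0.025  0.062]
green [ 0.639 -0.077  0.062]
white [ 0.644 -0.128  0.062]
blueK [0.634 0.068 0.062]
yel [0.639 0.017 0.062]
red [ 0.645 -0.034  0.062]
green [ 0.651 -0.086  0.062]
white [ 0.657 -0.136  0.062]
Bt [0.568 0.3   0.03 ]
Br [0.375 0.261 0.03 ]
Bb [0.339 0.424 0.03 ]
Bl [0.543 0.45  0.03 ]
Wt [ 0.565 -0.421  0.03 ]
Wr [ 0.369 -0.41   0.03 ]
Wb [ 0.395 -0.235  0.03 ]
Wl [ 0.573 -0.247  0.03 ]
```

Request:
play_rows --pt "0.035 0.045 0 0 0 0" --pt "0.035 0.045 0 0 0 0" --pt "0.035 0.045 0 0 0 0" --pt "0.035 0.045 0 0 0 0" --pt "0.035 0.045 0 0 0 0" --pt "0.035 0.045 0 0 0 0" --pt "0.035 0.045 0 0 0 0" --pt "0.035 0.045 0 0 0 0" --pt "0.035 0.045 0 0 0 0" --pt "0.035 0.045 0 0 0 0" --gripper -1

```text
clock: 1.1
tool_pos: [0.4852, -0.2815, 0.2455]
orientation: [180.0, -0.0, -162.4]
force: [1.5, -0.4, -0.2]
opening: 0.0132
gripper_force: 0.0
```

Run:
```python
from h import *
print("tester",world("scene",210+253/4.4,165+440/4.4,z=.065).round(3),world("side",195+440/4.5,165+72/4.5,z=.065).round(3))
print("tin",world("scene",288,316,z=.1).round(3),world("side",278,143,z=.1).round(3))
print("knife",world("side",268,309,z=.0).round(3),world("scene",291,162,z=0).round(3))
```

```text
tester [ 0.579 -0.191  0.065] [ 0.571 -0.188  0.065]
tin [ 0.707 -0.286  0.1  ] [ 0.696 -0.277  0.1  ]
knife [0.371 0.187 0.   ] [0.372 0.189 0.   ]
```

Request:
play_rows --pt "0.0333 0.0416 0 0 0 0" --pt "0.0333 0.0416 0 0 0 0" --pt "0.0333 0.0416 0 0 0 0" --pt "0.0333 0.0416 0 0 0 0" --pt "0.0333 0.0416 0 0 0 0" --pt "0.0333 0.0416 -0.03 0 0 0" --pt "0 0 -0.05 0 0 0" --pt "0 0 -0.05 0 0 0" --pt "0 0 -0.05 0 0 0" --pt "0 0 0 0 0 0"

```text
clock: 2.1
tool_pos: [0.6401, -0.0836, 0.0953]
orientation: [179.8, -0.6, -162.4]
force: [-1.0, 0.9, -1.0]
opening: 0.0005
gripper_force: 0.0
```

Run:
```python
from h import *
print(get_obs()["tool_pos"],get_obs()["opening"])
p,d=snapshot("scene"); cv2.imwrite("pics/c3.png",cv2.resize(p[165:300,210:390],None,fx=4.4,fy=4.4,interpolation=cv2.INTER_CUBIC))
p,d=snapshot("wrist"); cv2.imwrite("pics/w1.png",p);np.save("w1.npy",camera_model("wrist"),allow_pickle=True)
```

```text
[ 0.64013055 -0.08358645  0.09531925] 0.0005220330679059936
```

View pics/c3.png

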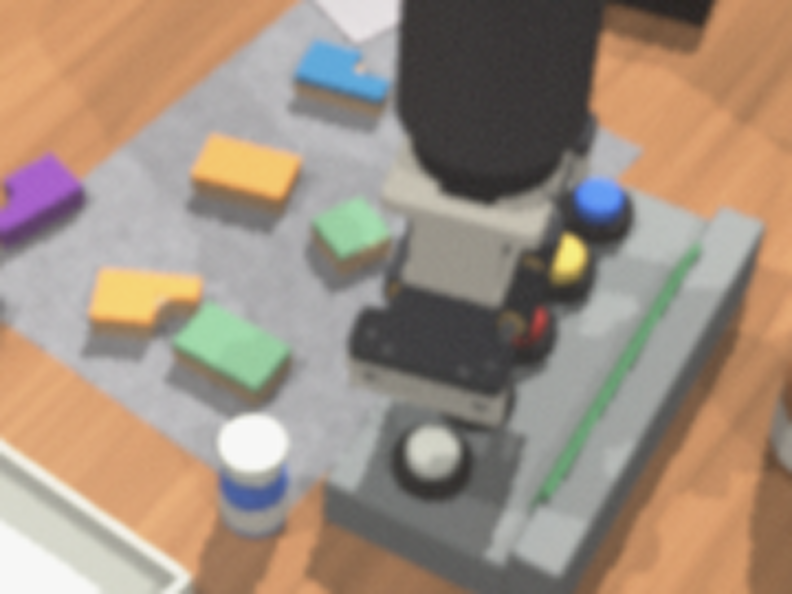

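View pics/w1.png

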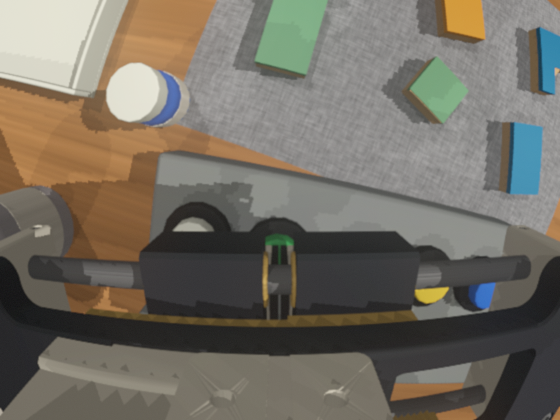

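The scene crop shows the closed fingers above the green key, clear of red and white. The wrist view has the green key edge at (280,240), in line with the fingertips at column 280. Pressing now.

Request:
play_rows --pt "0 0 -0.013 0 0 0" --pt "0 0 -0.006 0 0 0" --pt "0 0 -0.005 0 0 0" --pt "0 0 -0.0025 0 0 0" --pt "0 0 0 0 0 0" --pt "0 0 0 0 0 0"

```text
clock: 2.8
tool_pos: [0.6445, -0.0836, 0.0808]
orientation: [-180.0, 0.0, -162.4]
force: [-1.5, 0.2, 1.8]
opening: 0.0007
gripper_force: 0.8
```

Request:
play_rows --pt "0 0 -0.0045 0 0 0" --pt "0 0 -0.003 0 0 0" --pt "0 0 0 0 0 0" --pt "0 0 0 0 0 0"

```text
clock: 3.2
tool_pos: [0.6447, -0.0836, 0.0753]
orientation: [-180.0, 0.0, -162.3]
force: [-2.1, 0.5, 8.4]
opening: 0.0004
gripper_force: 4.4
```

Request:
play_rows --pt "0 0 0.05 0 0 0" --pt "0 0 0.05 0 0 0" --pt "-0.031 0.0453 0 0 0 0" --pt "-0.031 0.0453 0 0 0 0" --pt "-0.031 0.0453 0 0 0 0" --pt "-0.031 0.0453 0 0 0 0" --pt "-0.031 0.0453 0 0 0 0" --pt "0 0 0 0 0 0" --gripper 0.4

```text
clock: 4.0
tool_pos: [0.518, 0.1008, 0.1545]
orientation: [179.9, 0.0, -162.1]
force: [0.6, -0.2, -0.1]
opening: 0.0578
gripper_force: 0.0
```

```bash
cat >> h.py <<'E'
def wworld(u,v,z,c):
    T=np.linalg.inv(c["world_to_cam"]); a=(u-c["cx"])/c["fx"]; b=(v-c["cy"])/c["fy"]; t=np.hypot(a,b)
    s=np.sin(t)/t; R=T[:3,:3]@np.array([a*s,b*s,np.cos(t)]); return T[:3,3]+R*(z-T[2,3])/R[2]
E
cat > det.py <<'E'
from h import *
C={"blue":(95,112,110),"orange":(8,22,150),"green":(50,85,60)}
def rects(n,p,z=.018,sm=70,reg=(.36,.6,-.18,.16)):
    h=cv2.cvtColor(p,cv2.COLOR_BGR2HSV); out=[]; c=camera_model(n)
    for col,(a,b,s) in C.items():
        m=cv2.inRange(h,(a,s,50),(b,255,255)); k,l,st,ce=cv2.connectedComponentsWithStats(m)
        for i in range(1,k):
            if st[i,4]<sm: continue
            v,u=np.nonzero(l==i)
            P=np.array([(wworld(x,y,z,c) if n=="wrist" else world(n,x,y,z=z,cm=c))[:2] for x,y in zip(u,v)])*1000
            m_=P.mean(0)/1000
            if reg[0]<m_[0]<reg[1] and reg[2]<m_[1]<reg[3]:
                r=cv2.minAreaRect(P.astype(np.float32)); ang=r[2] if r[1][0]>=r[1][1] else r[2]-90
                print(n,col,np.round(r[0]),np.round(sorted(r[1])),"long axis",round(ang,1),st[i,4],P.mean(0).round())
def look(*names,**k):
    o=get_obs(); print(o["clock"],o["tool_pos"].round(4),o["orientation"].round(1),o["opening"])
    for n in names:
        p,d=snapshot(n); cv2.imwrite(f"pics/{n}_{o['clock']:.1f}.png",p); rects(n,p,**k)
E
python3 -c "
from det import *
look('wrist','side')"
```

```text
4.0 [0.518  0.1008 0.1545] [ 179.9    0.  -162.1] 0.057825999030650985
wrist blue [428. 103.] [35. 59.] long axis 15.2 2221 [424. 100.]
wrist blue [526.  96.] [35. 60.] long axis 18.5 2679 [525.  96.]
wrist orange [ 446. -121.] [38. 60.] long axis 29.6 1465 [ 441. -120.]
wrist orange [429.  -3.] [36. 60.] long axis 18.0 2690 [429.  -3.]
wrist green [ 509. -119.] [39. 59.] long axis 2.7 1772 [ 508. -118.]
wrist green [510.  -5.] [36. 36.] long axis -22.4 1517 [510.  -4.]
side blue [519.  99.] [39. 60.] long axis 18.6 237 [519.  99.]
side blue [421. 107.] [37. 58.] long axis 14.7 191 [417. 104.]
side orange [ 438. -118.] [39. 58.] long axis 30.2 160 [ 433. -117.]
side orange [420.  -0.] [39. 60.] long axis 16.7 236 [420.   0.]
side green [ 501. -116.] [37. 59.] long axis 1.8 186 [ 500. -116.]
side green [503.  -3.] [37. 39.] long axis -21.6 131 [503.  -2.]
```

Request:
play_rows --pt "0.005 -0.005 -0.04 0 0 0" --pt "0 0 -0.05 0 0 0" --pt "0 0 -0.04 0 0 0" --pt "0 0 -0.02 0 0 0" --pt "0 0 -0.01 0 0 0" --pt "0 0 0 0 0 0" --pt "0 0 0 0 0 0"

```text
clock: 4.8
tool_pos: [0.5251, 0.0934, 0.0269]
orientation: [-180.0, 0.0, -162.4]
force: [-0.4, -0.3, -0.4]
opening: 0.0612
gripper_force: 0.0
```

Request:
play_rows --pt "0 0 0 0 0 0" --pt "0 0 0 0 0 0" --pt "0 0 0 0 0 0" --pt "0 0 0 0 0 0" --pt "0 0 0.02 0 0 0" --pt "0 0 0.05 0 0 0" --pt "0 0 0.05 0 0 0" --gripper -1

```text
clock: 5.5
tool_pos: [0.5236, 0.0933, 0.1229]
orientation: [-180.0, -0.1, -162.4]
force: [2.6, 0.2, -0.5]
opening: 0.0354
gripper_force: 30.0
```

Request:
play_rows --pt "-0.0105 -0.0587 0 0 0 0" --pt "-0.0105 -0.0587 0 0 0 -0.028" --pt "-0.0105 -0.0587 0 0 0 -0.028" --pt "-0.0105 -0.0587 0 0 0 -0.028" --pt "-0.0105 -0.0587 0 0 0 -0.028" --pt "-0.0105 -0.0587 0 0 0 0" --pt "-0.0105 -0.0587 0 0 0 0" --pt "-0.0105 -0.0587 0 0 0 0" --pt "-0.0105 -0.0587 0 0 0 0" --pt "-0.0105 -0.0587 0 0 0 0"

```text
clock: 6.5
tool_pos: [0.4396, -0.3778, 0.1226]
orientation: [-180.0, 0.0, 177.5]
force: [0.9, -0.9, -0.7]
opening: 0.0355
gripper_force: 30.0
```

```bash
python3 - <<'E'
from det import *
look('wrist','scene','side')
E
ls pics | grep wrist
```

```text
6.5 [ 0.4396 -0.3778  0.1226] [-180.     0.   177.5] 0.035548564577447095
wrist orange [ 443. -131.] [38. 62.] long axis 29.8 1200 [ 437. -133.]
scene blue [424. 104.] [35. 57.] long axis 15.6 128 [420. 100.]
scene green [506.  -6.] [29. 30.] long axis 67.6 80 [506.  -7.]
scene green [ 506. -120.] [32. 57.] long axis 1.5 224 [ 506. -120.]
side blue [421. 107.] [37. 58.] long axis 14.7 194 [417. 103.]
side orange [ 438. -118.] [39. 58.] long axis 29.8 158 [ 433. -118.]
side orange [420.  -0.] [39. 60.] long axis 16.7 236 [420.   0.]
side green [ 501. -116.] [37. 59.] long axis 1.8 190 [ 501. -116.]
side green [503.  -2.] [37. 37.] long axis -21.6 131 [503.  -2.]
wrist_4.0.png
wrist_6.5.png
```

View pics/wrist_6.5.png

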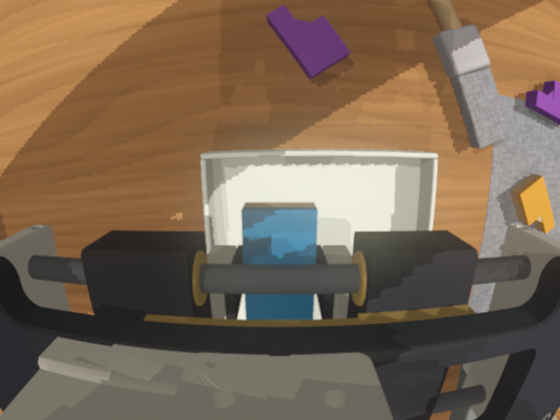

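Run:
```python
from h import *
c=camera_model("wrist")
for u,v in [(203,154),(437,154),(433,225),(207,225)]: print(wworld(u,v,.03,c).round(3))
```

```text
[ 0.386 -0.431  0.03 ]
[ 0.392 -0.255  0.03 ]
[ 0.448 -0.256  0.03 ]
[ 0.439 -0.433  0.03 ]
```

Request:
play_rows --pt "0.004 0 -0.04 0 0 0" --pt "0 0 -0.04 0 0 0" --pt "0 0 -0.02 0 0 0" --pt "0 0 -0.01 0 0 0" --pt "0 0 -0.004 0 0 0" --pt "0 0 0 0 0 0" --pt "0 0 0 0 0 0"

```text
clock: 7.35
tool_pos: [0.4444, -0.376, 0.0322]
orientation: [-180.0, 0.1, 177.5]
force: [0.3, -0.6, 0.2]
opening: 0.0354
gripper_force: 30.0
```

Request:
play_rows --pt "0 0 0 0 0 0" --pt "0 0 0 0 0 0" --pt "0 0 0 0 0 0" --pt "0 0 0.02 0 0 0" --pt "0 0 0.05 0 0 0" --pt "0 0 0.06 0 0 0" --gripper 0.04

```text
clock: 7.95
tool_pos: [0.4422, -0.3754, 0.1348]
orientation: [179.9, -0.2, 177.5]
force: [1.6, -0.0, 0.8]
opening: 0.0453
gripper_force: 0.0
```

Request:
play_rows --pt "0.0133 0.0533 0 0 0 0.027" --pt "0.0133 0.0533 0 0 0 0" --pt "0.0133 0.0533 0 0 0 0" --pt "0.0133 0.0533 0 0 0 0" --pt "0.0133 0.0533 0 0 0 0" --pt "0.0133 0.0533 0 0 0 0" --pt "0 0 0 0 0 0" --gripper 0.4

```text
clock: 8.65
tool_pos: [0.5089, -0.1163, 0.1357]
orientation: [180.0, 0.1, -177.4]
force: [0.7, -0.5, 0.0]
opening: 0.0615
gripper_force: 0.0
```

Run:
```python
from det import *
look('wrist'); look('side',reg=(.36,.6,-.45,.2))
```

```text
8.65 [ 0.5089 -0.1163  0.1357] [ 1.800e+02  1.000e-01 -1.774e+02] 0.06145016894957258
wrist blue [426. 101.] [39. 59.] long axis 14.1 1384 [422.  97.]
wrist orange [427.  -5.] [37. 59.] long axis 17.7 2710 [426.  -6.]
wrist orange [ 444. -123.] [35. 59.] long axis 29.5 2590 [ 438. -124.]
wrist green [ 506. -121.] [35. 59.] long axis 2.5 3076 [ 505. -121.]
wrist green [508.  -7.] [35. 37.] long axis 69.1 1281 [505.  -8.]
8.7 [ 0.5081 -0.1179  0.1355] [ 180.     0.  -177.4] 0.0613891975729877
side blue [ 442. -377.] [34. 60.] long axis -3.3 136 [ 442. -377.]
side blue [421. 107.] [37. 58.] long axis 14.7 193 [417. 103.]
side orange [ 438. -118.] [39. 58.] long axis 30.2 159 [ 433. -117.]
side orange [420.  -0.] [39. 60.] long axis 16.7 236 [420.   0.]
side green [ 501. -116.] [37. 59.] long axis 1.8 190 [ 501. -116.]
side green [503.  -2.] [37. 37.] long axis -21.6 131 [503.  -2.]
```

Request:
play_rows --pt "-0.003 -0.003 -0.04 0 0 0" --pt "0 0 -0.05 0 0 0" --pt "0 0 -0.03 0 0 0" --pt "0 0 -0.017 0 0 0" --pt "0 0 0 0 0 0" --pt "0 0 0 0 0 0"

```text
clock: 9.35
tool_pos: [0.5048, -0.1235, 0.0258]
orientation: [-180.0, -0.0, -177.7]
force: [0.8, -0.6, 0.1]
opening: 0.0616
gripper_force: 0.0
```

Request:
play_rows --pt "0 0 0 0 0 0" --pt "0 0 0 0 0 0" --pt "0 0 0 0 0 0" --pt "0 0 0 0 0 0" --pt "0 0 0.02 0 0 0" --pt "0 0 0.05 0 0 0" --pt "0 0 0.05 0 0 0" --gripper -1

```text
clock: 10.05
tool_pos: [0.5042, -0.1225, 0.1222]
orientation: [-180.0, -0.1, -177.7]
force: [1.5, -0.4, -0.3]
opening: 0.0357
gripper_force: 30.0
```

Request:
play_rows --pt "0.0075 -0.0561 0 0 0 -0.025" --pt "0.0075 -0.0561 0 0 0 0" --pt "0.0075 -0.0561 0 0 0 0" --pt "0.0075 -0.0561 0 0 0 0" --pt "0.0075 -0.0561 0 0 0 0" --pt "0 0 -0.04 0 0 0" --pt "0 0 -0.04 0 0 0" --pt "0 0 -0.02 0 0 0" --pt "0 0 -0.013 0 0 0" --pt "0 0 0 0 0 0"

```text
clock: 11.05
tool_pos: [0.5347, -0.3468, 0.0306]
orientation: [180.0, -0.1, 177.9]
force: [0.8, -0.5, -0.2]
opening: 0.0356
gripper_force: 30.0
```

Request:
play_rows --pt "0 0 0 0 0 0" --pt "0 0 0 0 0 0" --pt "0 0 0 0 0 0" --pt "0 0 0 0 0 0" --pt "0 0 0.02 0 0 0" --pt "0 0 0.05 0 0 0" --pt "0 0 0.06 0 0 0" --gripper 0.1

```text
clock: 11.75
tool_pos: [0.5337, -0.3465, 0.1347]
orientation: [179.9, -0.2, 177.8]
force: [1.0, -0.3, 0.5]
opening: 0.0481
gripper_force: 0.0
```

Request:
play_rows --pt "-0.0136 0.0537 0 0 0 0" --pt "-0.0136 0.0537 0 0 0 0.028" --pt "-0.0136 0.0537 0 0 0 0.028" --pt "-0.0136 0.0537 0 0 0 0.028" --pt "-0.0136 0.0537 0 0 0 0.028" --pt "-0.0136 0.0537 0 0 0 0" --pt "-0.0136 0.0537 0 0 0 0" --pt "-0.0136 0.0537 0 0 0 0" --pt "0 0 0 0 0 0" --gripper 0.4

```text
clock: 12.65
tool_pos: [0.4473, 0.0006, 0.1359]
orientation: [180.0, 0.1, -161.7]
force: [1.0, -0.6, 0.0]
opening: 0.0608
gripper_force: 0.0
```

Run:
```python
from det import *
look('wrist'); look('side',reg=(.36,.6,-.45,.2))
```

```text
12.65 [0.4473 0.0006 0.1359] [ 1.800e+02  1.000e-01 -1.617e+02] 0.06078604675559902
wrist blue [426. 102.] [36. 60.] long axis 14.7 1891 [421.  98.]
wrist orange [ 445. -122.] [37. 59.] long axis 30.1 2164 [ 439. -122.]
wrist orange [427.  -4.] [35. 59.] long axis 17.8 3195 [426.  -5.]
wrist green [491. -11.] [13. 26.] long axis -71.2 254 [493. -11.]
12.7 [ 0.4477 -0.0009  0.1358] [ 1.800e+02  1.000e-01 -1.617e+02] 0.06129300197738942
side blue [ 442. -378.] [36. 60.] long axis -3.3 139 [ 442. -377.]
side blue [421. 107.] [37. 58.] long axis 14.7 194 [417. 103.]
side orange [ 438. -118.] [39. 58.] long axis 28.3 158 [ 433. -118.]
side orange [420.  -0.] [39. 60.] long axis 16.7 238 [420.   0.]
side green [ 533. -348.] [38. 60.] long axis -2.1 134 [ 533. -347.]
side green [503.  -3.] [37. 38.] long axis 68.6 132 [503.  -2.]
```

Request:
play_rows --pt "-0.014 -0.0025 -0.02 0 0 0" --pt "-0.014 0 -0.03 0 0 0" --pt "0 0 -0.03 0 0 0" --pt "0 0 0 0 0 0" --pt "0 0 0 0 0 0"

```text
clock: 13.25
tool_pos: [0.4258, -0.0061, 0.0714]
orientation: [-180.0, -0.1, -162.1]
force: [0.2, 0.1, 0.2]
opening: 0.061
gripper_force: 0.0
```

Request:
play_rows --pt "0 0.002 -0.03 0 0 0" --pt "0 0 -0.02 0 0 0" --pt "0 0 -0.007 0 0 0" --pt "0 0 0 0 0 0" --pt "0 0 0 0 0 0"

```text
clock: 13.75
tool_pos: [0.4263, -0.0036, 0.0265]
orientation: [-180.0, 0.1, -162.0]
force: [-0.1, -0.3, 0.2]
opening: 0.0614
gripper_force: 0.0
```

Request:
play_rows --pt "0 0 0 0 0 0" --pt "0 0 0 0 0 0" --pt "0 0 0 0 0 0" --pt "0 0 0 0 0 0" --pt "0 0 0.02 0 0 0" --pt "0 0 0.05 0 0 0" --pt "0 0 0.05 0 0 0" --gripper -1

```text
clock: 14.45
tool_pos: [0.4246, -0.004, 0.1222]
orientation: [-180.0, -0.2, -162.0]
force: [1.0, 0.6, -0.3]
opening: 0.0357
gripper_force: 30.0
```

Request:
play_rows --pt "0.0033 -0.0543 0 0 0 0" --pt "0.0033 -0.0543 0 0 0 -0.028" --pt "0.0033 -0.0543 0 0 0 -0.028" --pt "0.0033 -0.0543 0 0 0 -0.028" --pt "0.0033 -0.0543 0 0 0 -0.028" --pt "0.0033 -0.0543 0 0 0 0" --pt "0.0033 -0.0543 0 0 0 0" --pt "0 0 -0.02 0 0 0" --pt "0 0 0 0 0 0" --pt "0 0 0 0 0 0"

```text
clock: 15.45
tool_pos: [0.4433, -0.3074, 0.1053]
orientation: [180.0, -0.1, 177.8]
force: [0.1, -0.1, -0.8]
opening: 0.0356
gripper_force: 30.0
```

Exactly in place. Lower 74 mm and release.

Request:
play_rows --pt "0 0 -0.04 0 0 0" --pt "0 0 -0.03 0 0 0" --pt "0 0 -0.016 0 0 0" --pt "0 0 -0.006 0 0 0" --pt "0 0 0 0 0 0" --pt "0 0 0 0 0 0"

```text
clock: 16.05
tool_pos: [0.4449, -0.3078, 0.033]
orientation: [-180.0, 0.1, 177.9]
force: [-0.2, -0.1, -0.4]
opening: 0.0357
gripper_force: 30.0
```

Request:
play_rows --pt "0 0 0 0 0 0" --pt "0 0 0 0 0 0" --pt "0 0 0 0 0 0" --pt "0 0 0 0 0 0" --pt "0 0 0.02 0 0 0" --pt "0 0 0.05 0 0 0" --pt "0 0 0.06 0 0 0" --gripper 0.04

```text
clock: 16.75
tool_pos: [0.4427, -0.3074, 0.1357]
orientation: [179.9, -0.2, 177.8]
force: [1.7, -0.9, 0.7]
opening: 0.046
gripper_force: 0.0
```

Request:
play_rows --pt "-0.0028 0.0451 0 0 0 0.0358" --pt "-0.0028 0.0451 0 0 0 0.0358" --pt "-0.0028 0.0451 0 0 0 0.0358" --pt "-0.0028 0.0451 0 0 0 0.0358" --pt "-0.0028 0.0451 0 0 0 0.0358" --pt "0 0 0 0 0 0" --gripper 0.4

```text
clock: 17.35
tool_pos: [0.4326, -0.1246, 0.1364]
orientation: [-180.0, 0.1, -149.5]
force: [-0.1, 0.0, 0.5]
opening: 0.0616
gripper_force: 0.0
```

```bash
python3 - <<'E'
from det import *
look('wrist'); look('side',reg=(.36,.6,-.45,.2))
E
ls -t pics | head -2
```

```text
17.35 [ 0.4326 -0.1246  0.1364] [-1.800e+02  1.000e-01 -1.495e+02] 0.06161188373807775
wrist orange [ 444. -123.] [35. 59.] long axis 29.5 2324 [ 438. -124.]
17.4 [ 0.4329 -0.1258  0.1364] [-180.     0.  -149.7] 0.061369265423100956
side blue [ 442. -378.] [36. 61.] long axis -2.7 139 [ 442. -377.]
side blue [421. 107.] [37. 58.] long axis 14.7 196 [417. 103.]
side orange [ 442. -307.] [40. 60.] long axis -2.1 160 [ 440. -308.]
side orange [ 438. -118.] [39. 58.] long axis 30.2 160 [ 433. -117.]
side green [503.  -3.] [37. 38.] long axis 68.6 133 [502.  -2.]
side_17.4.png
wrist_17.4.png
```

Request:
play_rows --pt "0 -0.001 -0.04 0 0 0" --pt "0 0 -0.05 0 0 0" --pt "0 0 -0.03 0 0 0" --pt "0 0 -0.017 0 0 0" --pt "0 0 0 0 0 0" --pt "0 0 0 0 0 0"

```text
clock: 18.05
tool_pos: [0.4328, -0.129, 0.0264]
orientation: [180.0, -0.0, -150.0]
force: [0.6, -0.3, 0.4]
opening: 0.0615
gripper_force: 0.0
```

Request:
play_rows --pt "0 0 0 0 0 0" --pt "0 0 0 0 0 0" --pt "0 0 0 0 0 0" --pt "0 0 0 0 0 0" --pt "0 0 0.02 0 0 0" --pt "0 0 0.05 0 0 0" --pt "0 0 0.05 0 0 0" --gripper -1

```text
clock: 18.75
tool_pos: [0.4319, -0.1281, 0.1231]
orientation: [179.9, -0.1, -149.9]
force: [1.5, 0.1, -0.9]
opening: 0.0359
gripper_force: 30.0
```

Request:
play_rows --pt "0.0079 0.0611 0 0 0 0" --pt "0.0079 0.0611 0 0 0 -0.025" --pt "0.0079 0.0611 0 0 0 -0.025" --pt "0.0079 0.0611 0 0 0 -0.025" --pt "0.0079 0.0611 0 0 0 -0.025" --pt "0.0079 0.0611 0 0 0 0" --pt "0.0079 0.0611 0 0 0 0" --pt "0.0079 0.0611 0 0 0 0" --pt "0.0079 0.0611 0 0 0 0" --pt "0.0079 0.0611 0 0 0 0"

```text
clock: 19.75
tool_pos: [0.4956, 0.3627, 0.1225]
orientation: [180.0, -0.0, -167.9]
force: [0.5, -0.1, -0.2]
opening: 0.0356
gripper_force: 30.0
```

```bash
python3 - <<'E'
from det import *
look('wrist')
E
ls -t pics | head -1
```

```text
19.75 [0.4956 0.3627 0.1225] [ 180.    -0.  -167.9] 0.03564926121408508
wrist blue [429. 115.] [37. 59.] long axis 14.0 1227 [425. 112.]
wrist_19.8.png
```

View pics/wrist_19.8.png

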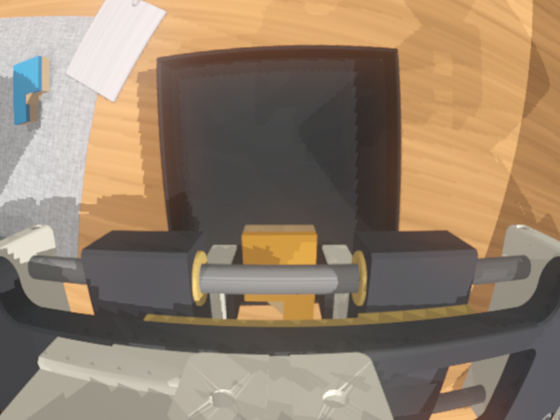

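The wrist view shows the tray's near rim from (158,58) to (397,48), with the orange block held at (280,265) inside the rims.

Run:
```python
from h import *
c=camera_model("wrist")
for u,v in [(158,58),(397,48),(400,200),(166,200)]: print(wworld(u,v,.03,c).round(3))
```

```text
[0.396 0.255 0.03 ]
[0.351 0.426 0.03 ]
[0.462 0.455 0.03 ]
[0.5   0.282 0.03 ]
```

Request:
play_rows --pt "0 0 -0.04 0 0 0" --pt "0 0 -0.04 0 0 0" --pt "0 0 -0.02 0 0 0" --pt "0 0 -0.012 0 0 0" --pt "0 0 0 0 0 0" --pt "0 0 0 0 0 0"

```text
clock: 20.4
tool_pos: [0.4963, 0.3609, 0.0333]
orientation: [180.0, 0.0, -167.9]
force: [0.2, -0.7, -0.6]
opening: 0.0358
gripper_force: 30.0
```

Request:
play_rows --pt "0 0 0 0 0 0" --pt "0 0 0 0 0 0" --pt "0 0 0 0 0 0" --pt "0 0 0 0 0 0" --pt "0 0 0.02 0 0 0" --pt "0 0 0.05 0 0 0" --pt "0 0 0.06 0 0 0" --gripper 0.15

```text
clock: 21.1
tool_pos: [0.4951, 0.3596, 0.1363]
orientation: [-179.9, -0.2, -168.0]
force: [1.6, 1.0, 0.9]
opening: 0.0502
gripper_force: 0.0
```

Request:
play_rows --pt "-0.0174 -0.0541 0 0 0 0.014" --pt "-0.0174 -0.0541 0 0 0 0" --pt "-0.0174 -0.0541 0 0 0 0" --pt "-0.0174 -0.0541 0 0 0 0" --pt "-0.0174 -0.0541 0 0 0 0" --pt "-0.0174 -0.0541 0 0 0 0" --pt "0 0 0 0 0 0" --pt "0 0 0 0 0 0" --gripper 0.4

```text
clock: 21.9
tool_pos: [0.4125, 0.1003, 0.1374]
orientation: [180.0, 0.1, -165.5]
force: [0.5, 0.6, 0.3]
opening: 0.0617
gripper_force: 0.0
```

```bash
python3 - <<'E'
from det import *
look('wrist'); look('scene',reg=(.3,.65,-.2,.45));look('side',reg=(.36,.6,-.45,.5))
E
ls -t pics | head -1
```

```text
21.9 [0.4125 0.1003 0.1374] [ 1.800e+02  1.000e-01 -1.655e+02] 0.061730664114554905
wrist blue [426. 105.] [35. 59.] long axis 14.6 2306 [422. 102.]
21.95 [0.413  0.1011 0.1374] [ 1.800e+02  1.000e-01 -1.655e+02] 0.061557841924619994
scene blue [424. 103.] [35. 57.] long axis 14.7 130 [420. 100.]
scene blue [614. 106.] [27. 29.] long axis -19.9 72 [614. 106.]
scene green [505.  -5.] [30. 32.] long axis 72.8 102 [506.  -5.]
scene green [633. -56.] [30. 34.] long axis -53.2 117 [634. -56.]
22.0 [0.4131 0.1016 0.1372] [ 1.800e+02  1.000e-01 -1.654e+02] 0.06122479714298293
side blue [ 443. -376.] [37. 63.] long axis -5.4 140 [ 442. -377.]
side blue [421. 107.] [37. 58.] long axis 14.7 198 [417. 103.]
side orange [ 442. -308.] [38. 62.] long axis -1.5 163 [ 441. -308.]
side orange [507. 362.] [41. 65.] long axis 12.3 321 [502. 363.]
side_22.0.png
```

Request:
play_rows --pt "0 0 -0.04 0 0 0" --pt "0 0 -0.05 0 0 0" --pt "0 0 -0.03 0 0 0" --pt "0 0 -0.0185 0 0 0" --pt "0 0 0 0 0 0" --pt "0 0 0 0 0 0"

```text
clock: 22.65
tool_pos: [0.4127, 0.1016, 0.0259]
orientation: [-180.0, -0.1, -165.4]
force: [0.7, 0.3, 0.9]
opening: 0.0618
gripper_force: 0.0
```

Request:
play_rows --pt "0 0 0 0 0 0" --pt "0 0 0 0 0 0" --pt "0 0 0 0 0 0" --pt "0 0 0 0 0 0" --pt "0 0 0.02 0 0 0" --pt "0 0 0.05 0 0 0" --pt "0 0 0.05 0 0 0" --gripper -1

```text
clock: 23.35
tool_pos: [0.4118, 0.1004, 0.1228]
orientation: [-179.9, -0.1, -165.4]
force: [1.3, 0.3, -1.0]
opening: 0.0358
gripper_force: 30.0
```

Request:
play_rows --pt "0.0018 0.0534 0 0 0 0" --pt "0.0018 0.0534 0 0 0 0" --pt "0.0018 0.0534 0 0 0 0" --pt "0.0018 0.0534 0 0 0 0" --pt "0.0018 0.0534 0 0 0 0" --pt "0 0 -0.04 0 0 0" --pt "0 0 -0.02 0 0 0" --pt "0 0 0 0 0 0"

```text
clock: 24.15
tool_pos: [0.4184, 0.3133, 0.0718]
orientation: [-179.8, -0.2, -165.4]
force: [-0.4, 0.7, -0.0]
opening: 0.0357
gripper_force: 30.0
```

Request:
play_rows --pt "0 0 -0.03 0 0 0" --pt "0 0 -0.016 0 0 0" --pt "0 0 0 0 0 0" --pt "0 0 0 0 0 0"

```text
clock: 24.55
tool_pos: [0.4201, 0.3148, 0.0382]
orientation: [180.0, 0.0, -165.4]
force: [0.5, -0.1, 0.2]
opening: 0.0357
gripper_force: 30.0
```

Request:
play_rows --pt "0 0 0 0 0 0" --pt "0 0 0 0 0 0" --pt "0 0 0 0 0 0" --pt "0 0 0 0 0 0" --pt "0 0 0.02 0 0 0" --pt "0 0 0.05 0 0 0" --pt "0 0 0.06 0 0 0" --gripper 0.05

```text
clock: 25.25
tool_pos: [0.4189, 0.3135, 0.141]
orientation: [-179.8, -0.2, -165.4]
force: [0.6, 1.5, 0.8]
opening: 0.046
gripper_force: 0.0
```

Request:
play_rows --pt "0.0155 -0.0569 0 0 0 -0.0333" --pt "0.0155 -0.0569 0 0 0 -0.0333" --pt "0.0155 -0.0569 0 0 0 -0.0333" --pt "0.0155 -0.0569 0 0 0 -0.0333" --pt "0.0155 -0.0569 0 0 0 -0.0333" --pt "0.0155 -0.0569 0 0 0 -0.0333" --pt "0.0155 -0.0569 0 0 0 0" --pt "0 0 0 0 0 0" --pt "0 0 0 0 0 0" --gripper 0.4

```text
clock: 26.15
tool_pos: [0.5064, -0.0054, 0.1411]
orientation: [-180.0, -0.0, 158.4]
force: [-0.6, -0.5, 0.4]
opening: 0.061
gripper_force: 0.0
```

```bash
python3 - <<'E'
from det import *
look('wrist');look('side',reg=(.36,.6,-.45,.5))
E
ls -t pics | head -1
```

```text
26.15 [ 0.5064 -0.0054  0.1411] [-180.    -0.   158.4] 0.06097142775589774
wrist green [509.  -3.] [35. 36.] long axis -21.4 1747 [508.  -3.]
26.2 [ 0.5064 -0.0044  0.1411] [180.   -0.  158.5] 0.061246953670426305
side blue [ 442. -377.] [38. 60.] long axis -3.3 141 [ 442. -377.]
side blue [432. 316.] [39. 64.] long axis 15.4 308 [428. 313.]
side orange [ 441. -308.] [38. 60.] long axis -1.5 164 [ 441. -308.]
side orange [507. 362.] [41. 64.] long axis 12.6 321 [502. 363.]
side green [ 528. -373.] [39. 60.] long axis -2.5 135 [ 528. -372.]
side green [503.  -3.] [37. 38.] long axis 68.6 133 [502.  -2.]
side_26.2.png
```

Request:
play_rows --pt "0 0 -0.04 0 0 0" --pt "0 0 -0.05 0 0 0" --pt "0 0 -0.035 0 0 0" --pt "0 0 -0.019 0 0 0" --pt "0 0 0 0 0 0" --pt "0 0 0 0 0 0"

```text
clock: 26.85
tool_pos: [0.5067, -0.0029, 0.0263]
orientation: [-180.0, -0.0, 158.7]
force: [0.6, 0.1, 0.1]
opening: 0.0615
gripper_force: 0.0
```

Request:
play_rows --pt "0 0 0 0 0 0" --pt "0 0 0 0 0 0" --pt "0 0 0 0 0 0" --pt "0 0 0 0 0 0" --pt "0 0 0.02 0 0 0" --pt "0 0 0.05 0 0 0" --pt "0 0 0.05 0 0 0" --gripper -1

```text
clock: 27.55
tool_pos: [0.5057, -0.0045, 0.1226]
orientation: [-179.9, -0.1, 158.6]
force: [2.2, 0.0, 0.4]
opening: 0.0357
gripper_force: 30.0
```

Request:
play_rows --pt "-0.0128 0.0541 0 0 0 0.033" --pt "-0.0128 0.0541 0 0 0 0.033" --pt "-0.0128 0.0541 0 0 0 0.033" --pt "-0.0128 0.0541 0 0 0 0.033" --pt "-0.0128 0.0541 0 0 0 0.033" --pt "-0.0128 0.0541 0 0 0 0.033" --pt "-0.0128 0.0541 0 0 0 0" --pt "-0.0128 0.0541 0 0 0 0" --pt "-0.0128 0.0541 0 0 0 0" --pt "0 0 -0.04 0 0 0"

```text
clock: 28.55
tool_pos: [0.4155, 0.393, 0.0935]
orientation: [179.6, 0.4, -165.5]
force: [0.1, -0.6, -1.6]
opening: 0.0354
gripper_force: 30.0
```

Request:
play_rows --pt "0 0 -0.04 0 0 0" --pt "0 0 -0.02 0 0 0" --pt "0 0 -0.008 0 0 0" --pt "0 0 0 0 0 0" --pt "0 0 0 0 0 0"

```text
clock: 29.05
tool_pos: [0.4148, 0.3859, 0.0365]
orientation: [180.0, 0.1, -165.7]
force: [0.2, 0.5, -0.1]
opening: 0.0358
gripper_force: 30.0
```

Request:
play_rows --pt "0 0 0 0 0 0" --pt "0 0 0 0 0 0" --pt "0 0 0 0 0 0" --pt "0 0 0 0 0 0" --pt "0 0 0.02 0 0 0" --pt "0 0 0.05 0 0 0" --pt "0 0 0.06 0 0 0" --pt "0 0 0.05 0 0 0" --gripper 0.05

```text
clock: 29.85
tool_pos: [0.4145, 0.3855, 0.182]
orientation: [180.0, 0.1, -165.7]
force: [0.8, 1.3, -0.3]
opening: 0.046
gripper_force: 0.0
```

```bash
python3 - <<'E'
from det import *
look('wrist','side','scene',reg=(.36,.6,-.45,.5))
E
ls -t pics | head -3
```

```text
29.85 [0.4145 0.3855 0.182 ] [ 1.800e+02  1.000e-01 -1.657e+02] 0.04598338314230579
wrist blue [440. 320.] [39. 63.] long axis 15.1 1827 [436. 316.]
wrist orange [489. 370.] [ 8. 20.] long axis -78.3 134 [489. 369.]
wrist orange [537. 381.] [18. 22.] long axis 15.4 277 [538. 381.]
wrist green [423. 390.] [38. 39.] long axis -76.4 1513 [422. 390.]
side blue [432. 316.] [39. 64.] long axis 15.4 307 [427. 313.]
side green [415. 384.] [39. 39.] long axis -75.7 266 [414. 385.]
scene blue [428. 323.] [42. 62.] long axis 14.6 131 [424. 319.]
scene blue [ 442. -376.] [34. 59.] long axis -2.7 333 [ 443. -376.]
scene green [410. 391.] [33. 41.] long axis -75.1 84 [410. 391.]
scene green [ 528. -372.] [33. 56.] long axis -2.5 341 [ 529. -372.]
scene_29.9.png
side_29.9.png
wrist_29.9.png
```

Request:
play_rows --pt "0.0303 -0.0506 0 0 0 0" --pt "0.0303 -0.0506 0 0 0 0" --pt "0.0303 -0.0506 0 0 0 0" --pt "0.0303 -0.0506 0 0 0 0" --pt "0.0303 -0.0506 0 0 0 0" --pt "0.0303 -0.0506 0 0 0 0" --pt "0.0303 -0.0506 0 0 0 0" --pt "0.0303 -0.0506 0 0 0 0" --pt "0.0303 -0.0506 0 0 0 0" --pt "0 0 -0.04 0 0 0" --gripper -1

```text
clock: 31.0
tool_pos: [0.6366, 0.0169, 0.1496]
orientation: [-179.9, 0.3, -166.0]
force: [0.7, 0.5, -0.5]
opening: 0.0004
gripper_force: 0.0
```

Request:
play_rows --pt "0 0 -0.04 0 0 0" --pt "0 0 -0.025 0 0 0" --pt "0 0 0 0 0 0" --pt "0 0 0 0 0 0"

```text
clock: 31.4
tool_pos: [0.6322, 0.021, 0.0951]
orientation: [-180.0, -0.1, -165.7]
force: [0.6, 0.1, 0.6]
opening: 0.0004
gripper_force: 0.0
```

Run:
```python
from h import *
print(get_obs()["tool_pos"],get_obs()["opening"])
p,d=snapshot("scene"); a=cv2.resize(p[190:300,280:400],None,fx=3.3,fy=3.3,interpolation=cv2.INTER_CUBIC)
p,d=snapshot("side"); b=cv2.resize(p[150:260,180:300],None,fx=3.3,fy=3.3,interpolation=cv2.INTER_CUBIC)
cv2.imwrite("pics/k.png",np.hstack([a,b]))
```

```text
[0.63220564 0.02096573 0.09508845] 0.00041682449988717375
```

View pics/k.png

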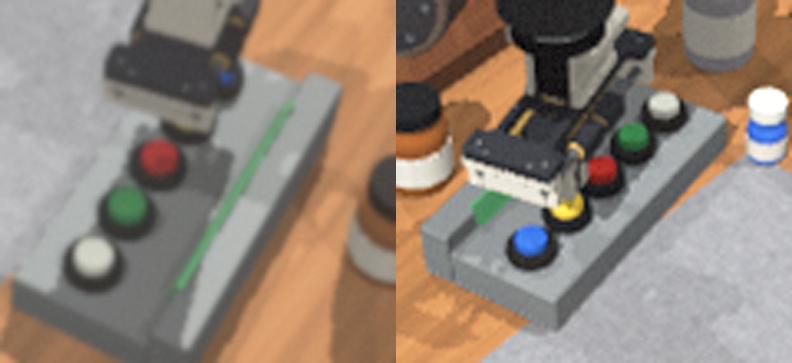

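The picture shows the fingertips directly above the yellow key in both views, clear of red and blue.

Request:
play_rows --pt "0 0 -0.0125 0 0 0" --pt "0 0 -0.008 0 0 0" --pt "0 0 -0.0053 0 0 0" --pt "0 0 0 0 0 0" --pt "0 0 0 0 0 0" --pt "0 0 0 0 0 0"

```text
clock: 32.1
tool_pos: [0.6329, 0.0215, 0.0754]
orientation: [180.0, 0.1, -165.7]
force: [-0.1, 2.0, 3.6]
opening: 0.0009
gripper_force: 2.4
```

Request:
play_rows --pt "0 0 0.0258 0 0 0" --pt "0 0 0.01 0 0 0" --pt "-0.003 0.0325 0 0 0 0" --pt "-0.003 0.0325 0 0 0 0" --pt "0 0 -0.01 0 0 0" --pt "0 0 0 0 0 0" --pt "0 0 0 0 0 0"

```text
clock: 32.8
tool_pos: [0.6272, 0.0725, 0.0949]
orientation: [-180.0, -0.1, -165.8]
force: [0.9, -0.8, 0.2]
opening: 0.0006
gripper_force: 0.0
```

Request:
play_rows --pt "0 0 -0.0125 0 0 0" --pt "0 0 -0.008 0 0 0" --pt "0 0 -0.005 0 0 0" --pt "0 0 0 0 0 0" --pt "0 0 0 0 0 0"

```text
clock: 33.3
tool_pos: [0.6277, 0.0726, 0.0754]
orientation: [-180.0, -0.0, -165.8]
force: [-1.4, -2.2, 4.2]
opening: 0.0001
gripper_force: 2.4
```

Request:
play_rows --pt "0 0 -0.0015 0 0 0" --pt "0 0 0 0 0 0" --pt "0 0 0 0 0 0"

```text
clock: 33.6
tool_pos: [0.6278, 0.0726, 0.0752]
orientation: [-180.0, 0.0, -165.7]
force: [-4.2, -2.1, 13.0]
opening: 0.0003
gripper_force: 6.3
```

Bottoming out occurs at z ≈ 0.0753, so yellow at 0.0754 was fully down. Back to yellow.

Request:
play_rows --pt "0 0 0.027 0 0 0" --pt "0 0 0.01 0 0 0" --pt "0.003 -0.0325 0 0 0 0" --pt "0.003 -0.0325 0 0 0 0" --pt "0 0 -0.01 0 0 0" --pt "0 0 0 0 0 0" --pt "0 0 0 0 0 0"

```text
clock: 34.3
tool_pos: [0.6322, 0.0213, 0.0949]
orientation: [-180.0, -0.1, -165.8]
force: [0.9, -0.3, 0.9]
opening: 0.0004
gripper_force: 0.0
```

Request:
play_rows --pt "0 0 -0.0125 0 0 0" --pt "0 0 -0.008 0 0 0" --pt "0 0 -0.006 0 0 0" --pt "0 0 0 0 0 0" --pt "0 0 0 0 0 0" --pt "0 0 0 0 0 0"

```text
clock: 34.9
tool_pos: [0.6326, 0.0218, 0.0752]
orientation: [180.0, 0.0, -165.7]
force: [-3.6, 3.0, 9.8]
opening: 0.0006
gripper_force: 5.1
```

Request:
play_rows --pt "0 0 0.0265 0 0 0" --pt "0 0 0.02 0 0 0" --pt "0.0055 -0.0484 0 0 0 0" --pt "0.0055 -0.0484 0 0 0 0" --pt "0.0055 -0.0484 0 0 0 0" --pt "0.0055 -0.0484 0 0 0 0" --pt "0 0 0 0 0 0" --pt "0 0 -0.02 0 0 0" --pt "0 0 0 0 0 0" --pt "0 0 0 0 0 0"

```text
clock: 35.9
tool_pos: [0.6497, -0.1333, 0.095]
orientation: [180.0, -0.1, -165.7]
force: [0.5, -0.2, -0.1]
opening: 0.0007
gripper_force: 0.0
```

Request:
play_rows --pt "0 0 -0.0125 0 0 0" --pt "0 0 -0.008 0 0 0" --pt "0 0 -0.006 0 0 0" --pt "0 0 0 0 0 0" --pt "0 0 0 0 0 0" --pt "0 0 0 0 0 0"

```text
clock: 36.5
tool_pos: [0.6504, -0.1332, 0.0753]
orientation: [-180.0, 0.1, -165.7]
force: [-2.1, 3.9, 7.9]
opening: 0.0002
gripper_force: 4.0
```

Now green at (0.6447, -0.0825).

Request:
play_rows --pt "0 0 0.0265 0 0 0" --pt "0 0 0.01 0 0 0" --pt "-0.0035 0.0315 0 0 0 0" --pt "-0.0035 0.0315 0 0 0 0" --pt "0 0 -0.01 0 0 0" --pt "0 0 0 0 0 0" --pt "0 0 0 0 0 0"

```text
clock: 37.2
tool_pos: [0.6442, -0.0837, 0.095]
orientation: [180.0, -0.1, -165.7]
force: [-0.0, -0.0, 0.3]
opening: 0.0002
gripper_force: 0.0
```

Request:
play_rows --pt "0 0 -0.0125 0 0 0" --pt "0 0 -0.008 0 0 0" --pt "0 0 -0.006 0 0 0" --pt "0 0 0 0 0 0" --pt "0 0 0 0 0 0" --pt "0 0 0 0 0 0"

```text
clock: 37.8
tool_pos: [0.6446, -0.0839, 0.0753]
orientation: [-180.0, 0.0, -165.7]
force: [-2.7, -0.8, 9.5]
opening: 0.0007
gripper_force: 4.9
```

Request:
play_rows --pt "0 0 0.0265 0 0 0" --pt "0 0 0.05 0 0 0" --pt "0 0 0.06 0 0 0" --pt "0 0 0.06 0 0 0" --pt "0 0 0 0 0 0" --pt "0 0 0 0 0 0" --pt "0 0 0 0 0 0"

```text
clock: 38.5
tool_pos: [0.6437, -0.0835, 0.2301]
orientation: [180.0, -0.1, -165.8]
force: [0.5, 0.8, 0.4]
opening: 0.0003
gripper_force: 0.0
```

```bash
python3 - <<'E'
from det import *
look('side','scene',reg=(.36,.6,-.45,.5))
E
ls -t pics | head -2
```

```text
38.5 [ 0.6437 -0.0835  0.2301] [ 1.800e+02 -1.000e-01 -1.658e+02] 0.00031754181037115886
side blue [ 442. -377.] [34. 60.] long axis -2.7 137 [ 441. -377.]
side blue [432. 316.] [39. 64.] long axis 14.5 309 [428. 313.]
side orange [ 441. -308.] [38. 60.] long axis -1.5 164 [ 441. -308.]
side orange [507. 362.] [40. 64.] long axis 13.1 317 [502. 363.]
side green [ 527. -372.] [37. 61.] long axis -2.5 133 [ 527. -372.]
side green [415. 385.] [39. 40.] long axis 13.7 269 [415. 384.]
scene blue [ 443. -376.] [33. 58.] long axis -2.4 320 [ 444. -376.]
scene green [ 528. -372.] [33. 56.] long axis -2.6 337 [ 529. -372.]
scene_38.5.png
side_38.5.png
```

All six blocks are in their trays and the arm is clear. Handing in.

```bash
python3 -c "
from plant import *
print(close_job())"
```

```text
the job is handed in; nothing more can be done
None
```

The job is handed in at about 38.5 s: three whole blocks lie flat in the white tray, three broken ones are in the black tray, and the booking was opened and closed with green around yellow, blue, yellow, white; no verdict was shown.

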